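# Load a connector strip into the strip tester's sprung tray

## Robot

A 6-joint arm with a two-finger parallel gripper is mounted at the origin on a cart in front of the work surface, level with it; the furniture and walls round the work are solid. World frame = base frame: x ahead of the robot, y to its left, z up, the work surface at z = 0. Lengths are in m, angles in rad, forces in N, time in s.
With the tool pointing down it reaches from about 0.425 to 0.95 m from the base axis. Payload 3.5 kg.
Tool frame: the origin (TCP) lies between the finger pads; the fingertips stand 11 mm ahead of it and the grasp point (between the pads) lies 8 mm behind it (ctrl.nose_length is the distance from the TCP to the fingertips, in m); z points along the fingers, y is the line along which they close (so a half turn about z gives the same grasp; the last joint's range is limited). The gripper opens to 85 mm and grips with 20 to 120 N. Pads are 22 mm wide; open, the fingers measure 114 mm over their backs; the gripper's body (76 mm by 85 mm) begins 54 mm behind the grasp point. The pads swing forward as they close: fully open they stand 13 mm farther back than shut.
Start: joints at [-1.361, 0.286, 1.577, -0, 1.279, -0.15], TCP at [0.238, -0.632, 0.242] pointing down, gripper open.
Joint ranges: [-2.77, 2.77], [-0.9, 2.22], [0.21, 2.48], [-1.53, 4.67], [0.24, 2.81], [-2.84, 2.84]. Speed limits (rad/s): [2.79, 2.79, 3.14, 3.14, 3.14, 3.14].

## Interface

Orientations are given as a rotation vector (axis times angle).
In Python, from station import sensors, capture, ctrl gives the robot as it stands. The module is installed in compiled form; this text tells all that it offers.
- The arm moves only by the shell command python3 -m handwheel 'ROWS'. ROWS is a JSON object of lists of equal length, an entry for each row: "fingers": the opening, from 0 (shut) to 1 (fully open); "translation": the shift along the tool's x, y, z in mm, a list of three; "roll": the turn about the tool's z in degrees. A call has 1 to 12 rows; each row shifts and turns the commanded pose from where the row before left it, along the tool's axes as they then stand; what a row does not reach is not made up. A row lasts 1/12 s, in which the tool goes at most 41.7 mm and 7.16 degrees, less where a joint would pass 70% of its speed; a pose out of reach is approached as far as the arm can. A call is refused whole if a number of a shift passes 41.7 or a number of a turn 7.16, either way. A call with a gripper value outside its range is refused whole. The fingers move at their own pace and stop on an object; the grip force is fixed at half the most. Time passes only in rows, so rows that do not move let the fingers close. It gives the time, the measured TCP pose, the force, the opening and the grip force at its end, in the units of the state.
- sensors.get_obs(): the state, without advancing time (a new reading comes with each control period).
- capture(name): name is "scene" or "top" or "wrist"; returns a dict with "frame" (420x560x3 uint8, blue, green, red), "fx", "fy", "cx", "cy" (pixels), "R" (3x3) and "t" (3): a world point X has camera coordinates R X + t. Camera axes: x right, y down, z forward; pixel columns grow to the right and rows downward; lengths in m; the calibration is good to about 2 mm. A picture is of the moment at which its call begins. There is no depth.
- ctrl.close_job(): hands the job in; it is judged then, once.
The state is a dict: "t": time; "joint_positions": joint angles; "joint_velocities": joint speeds; "tau": joint torques, N m; "tcp_pos": TCP position; "ee_rot": TCP orientation; "ft_force": force on the tool from outside, world axes, zero at the start; "wrist_torque": the same for the moment, N m; "finger_gap": opening from 0.0 (shut) to 1.0 (fully open); "grip_force": force on a finger pad.
Only numpy, scipy, OpenCV 4.12 (cv2) and the standard library are available. Lean on these libraries where they do the work, as an engineer would, in place of code of your own. Each camera call takes 0.05 s, during which the arm holds its last target. There are 200 camera calls.

## Task

The strip tester's tray is only in its first catch. Press the release key on top so that the tray pops out, lay the connector strip flat in the tray's nest, and then push the tray gently back in by its front, past the first catch, until it clicks a second time and stays fully home. Go easy on the key and the tray front, and leave the steel channel, the contactor and the circuit breaker where they are.

Things in the scene. Friction and masses are not known exactly. Their poses are not given: they have to be found in the camera images.
- unit: the strip tester: a low grey metal housing fixed to the bench, 115 (x) x 160 (y) x 62 mm high, open in its -x side where the tray runs; a black key on its top. Origin: centre of its underside; x is the tray's push-in direction, y to the left of it, z up. Home, the tray's front plate stands 4 to 20 mm in front of the housing, in the first catch 34 mm
- tray (a joint): how far the sprung tray is out along the tester's -x, m: 0.090 at the outer stop, 0.022 in its first catch (where it starts), between -0.008 and +0.008 when home in its second catch: a hidden part screwed on through slots, so this differs from unit to unit and nothing outside shows it. A spring urges the tray out (4 N at 0, 1 N at the stop); out of both catches it springs right out
- tray_front: the tray's upright grey front plate, 8 (x) x 150 (y) x 52 mm high; stands up to 25 N. Origin: its centre, 34 mm above the bench; -x is the outer face; axes as the tester's. Passing either catch takes up to about 8 N if pushed slowly, then it clicks and eases; 1 mm past the second click a stiff buffer (10 N per mm) meets the tray, so a push that has risen to 11 to 14 N is home
- key_cap: the release key: a black square cap, 32 x 32 mm, on the black frame on the tester's top. Origin: centre of its top face, 88 mm above the bench; it goes straight down. It stands up to 30 N
- key (a joint): how far the release key is pressed down, m: 0 up, 0.009 at the bottom stop. Its spring gives 1.8 N at rest and 4.5 N at the bottom, the caught tray's friction 0.5 N more; the tray is let go by 5.5 mm. It dips and comes up again by itself as the tray passes each catch
- nest (a point): centre of the nest on the tray's aluminium floor, 12 mm above the bench, midway between two black ribs, 4 mm high, 32 mm apart, along the tester's y; side walls 134 mm apart, up to 24 mm above the bench, close its ends. Axes as the tester's. Tray out: 49 mm in front of the housing's mouth, 53 mm behind the front plate's inner face
- strip: the loose connector strip: a pale twelve-way row of screw connectors, 22 (x) x 120 (y) x 14 mm, 45 g, lying on the bench to the left or right of the tester. Origin: centre of its underside; y along its length, z up. Grasp it across its width (18 to 21 mm); either way round is right in the nest
- clip: a plain folded steel channel, 38 x 120 x 16 mm, of the same length as the strip, lying loose on the other side of the tester; to be left alone. Origin: centre of its underside, y along its length
- contactor: a loose three-pole contactor, 80 x 45 x 82 mm high, standing behind on the right; to be left alone. Origin: centre of its underside
- breaker: a loose three-pole circuit breaker, 85 x 53 x 74 mm high, standing behind on the left; to be left alone. Origin: centre of its underside

How it is judged:
On the way, in this order (a step that is already met when the one before it is completed fails the run):
1. the tray has popped out (75 mm or more) (value of joint tray above 0.075 m), for 0.1 s.
2. the strip lies let go in the nest of the open tray (value of joint tray above 0.05 m and contact force between the fingers and strip below 0.05 N and horizontal distance between strip and nest below 0.012 m and z of strip in the frame of nest between -0.004 and 0.004 m and angle between the y axis of strip and the y axis of nest, either way round below 0.15 rad), for 0.2 s.
3. the tray is home, past its first catch (value of joint tray below 0.012 m), for 0.1 s.
At the end, for the whole second after the job is handed in: the tray stays home in its second catch by itself (reading below 12 mm, at rest) with the key up again (pressed by less than 2 mm), and the strip lies flat in the nest (centre within 15 mm of the nest's, within 0.2 rad of its length, 4 mm of its floor) (value of joint tray below 0.012 m and velocity of joint tray below 0.005 m/s and value of joint key below 0.002 m and horizontal distance between strip and nest below 0.015 m and z of strip in the frame of nest between -0.004 and 0.004 m and angle between the y axis of strip and the y axis of nest, either way round below 0.2 rad); the robot touches nothing.
It fails at once if the tray's front was pushed or pulled with more than 25 N (contact force between any of the fingers, the arm and tray_front above 25 N).
It fails at once if the release key was pressed with more than 30 N (contact force between any of the fingers, the arm and key_cap above 30 N).
It fails at once if the steel channel, the contactor or the breaker was moved by more than 15 mm (distance of any of clip, contactor, breaker from where it was at the start of the episode above 0.015 m).
It also fails if it takes over 64 s, if anything falls off the work surface, if the arm or the gripper's body presses on something with over 40 N, if the wrist force passes 120 N, or if a joint passes its speed limit or range.

## Working session

There is one attempt and no reset: what is moved stays moved. The work goes in short steps, Python scripts to look and compute and a shell command to move; the robot and the scene stay as the last step left them, time stands still between calls to the robot, and variables do not carry over. Pictures are saved under pics/ and viewed, at most 11 in all, crops included, and the job is handed in when it is done.

```bash
mkdir -p pics; python3 - <<'E'
from station import sensors, capture, ctrl
import cv2,pickle,numpy as np
d={n:capture(n) for n in("scene","top","wrist")}
pickle.dump(d,open('c0.pkl','wb'))
for n in("scene","top"): cv2.imwrite(f'pics/{n}0.png',d[n]['frame'])
for n in d: 
  c=d[n];R=np.array(c['R']);print(n,c['fx'],c['cx'],c['cy'],-R.T@np.array(c['t']),R[2])
o=sensors.get_obs();print(o['t'],o['tcp_pos'],o['ee_rot'],o['ft_force'],ctrl.nose_length)
E
```

```text
scene 388.58852670186366 277.4211554238516 209.2704581762652 [0.09388204 0.55138442 0.794618  ] [ 0.49386744 -0.54360546 -0.67866638]
top 489.07177395515697 281.95627536758633 210.1904922038622 [ 0.4130738  -0.00673661  1.56612924] [ 0.12504547  0.00118992 -0.9921503 ]
wrist 324.71032798829157 278.09612271104305 208.70350836887752 [ 0.3137598  -0.60303947  0.37224238] [-0.29481592 -0.11002828 -0.94919827]
0.15 [ 0.23758379 -0.63128104  0.24122596] [-3.08905082e+00 -5.61776478e-01  4.97645876e-05] [ 0.3071075  -0.4258638  -0.05857398] 0.011
```

View pics/top0.png

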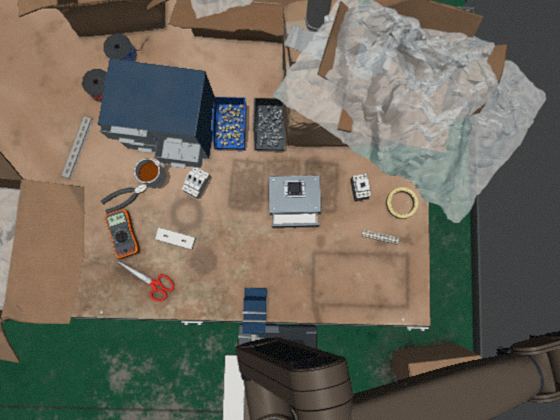

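View pics/scene0.png

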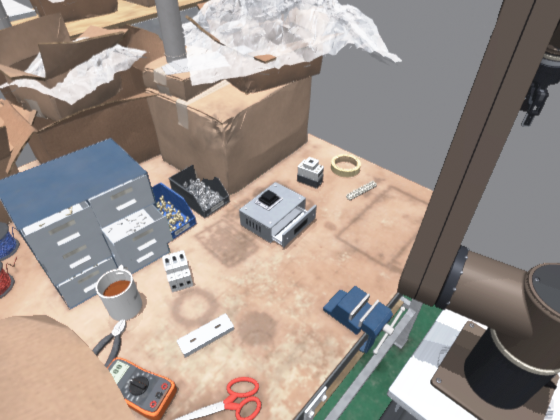

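The top view shows the tester at about (295,200) with its key at (295,188). The strip is to the right at (380,237), the steel channel to the left at (175,238), the contactor at (361,187) and the breaker at (196,181). The scene view agrees.

```bash
cat >h.py <<'E'
import numpy as np,cv2
def ray(c,u,v,z):
    R=np.array(c['R']);t=np.array(c['t']);C=-R.T@t
    d=R.T@np.array([(u-c['cx'])/c['fx'],(v-c['cy'])/c['fy'],1]);return C+d*(z-C[2])/d[2]
def proj(c,X):
    p=np.array(c['R'])@np.array(X)+np.array(c['t']);return c['fx']*p[0]/p[2]+c['cx'],c['fy']*p[1]/p[2]+c['cy']
def rects(c,mask,box,z,amin=30):
    """min-area rects in world plane z for blobs inside pixel box"""
    u0,v0,u1,v1=box;m=np.zeros_like(mask);m[v0:v1,u0:u1]=mask[v0:v1,u0:u1]
    out=[]
    for k in cv2.findContours(m,cv2.RETR_EXTERNAL,cv2.CHAIN_APPROX_NONE)[0]:
        if cv2.contourArea(k)<amin: continue
        P=np.array([ray(c,*q[0],z)[:2] for q in k])*1000
        r=cv2.minAreaRect(P.astype(np.float32));out.append((cv2.contourArea(k),np.round(k[:,0].mean(0)),np.round(r[0],1),np.round(r[1],1),round(r[2],1),np.round(cv2.boxPoints(r)).tolist()))
    return sorted(out,key=lambda a:-a[0])
E
python3 - <<'E'
import pickle;from h import *
c=pickle.load(open('c0.pkl','rb'))['top'];f=c['frame'];g=cv2.cvtColor(f,cv2.COLOR_BGR2GRAY);h=cv2.cvtColor(f,cv2.COLOR_BGR2HSV)
print('key',rects(c,(g<60).astype(np.uint8),(275,175,320,205),.088)[:3])
print('house',rects(c,((h[...,1]<60)&(g>90)).astype(np.uint8),(255,170,335,213),.062)[:2])
print('strip',rects(c,((h[...,1]<60)&(g>140)).astype(np.uint8),(350,222,410,252),.014,10)[:3])
cv2.imwrite('pics/crop.png',np.vstack([cv2.resize(f[165:260,255:415],None,fx=5,fy=5,interpolation=cv2.INTER_CUBIC)]))
E
```

```text
key [(111.0, array([294., 188.]), array([668.8, -40.2]), array([37.3, 36.8]), 1.5, [[650.0, -22.0], [651.0, -59.0], [688.0, -58.0], [687.0, -21.0]])]
house [(1854.5, array([294., 194.]), array([656.2, -41.2]), array([116.6, 162.4]), 1.5, [[596.0, 39.0], [600.0, -124.0], [717.0, -121.0], [712.0, 41.0]])]
strip [(134.0, array([380., 236.]), array([ 533.9, -318.8]), array([118.7,  21.7]), 77.3, [[510.0, -374.0], [531.0, -379.0], [557.0, -263.0], [536.0, -258.0]])]
```

View pics/crop.png

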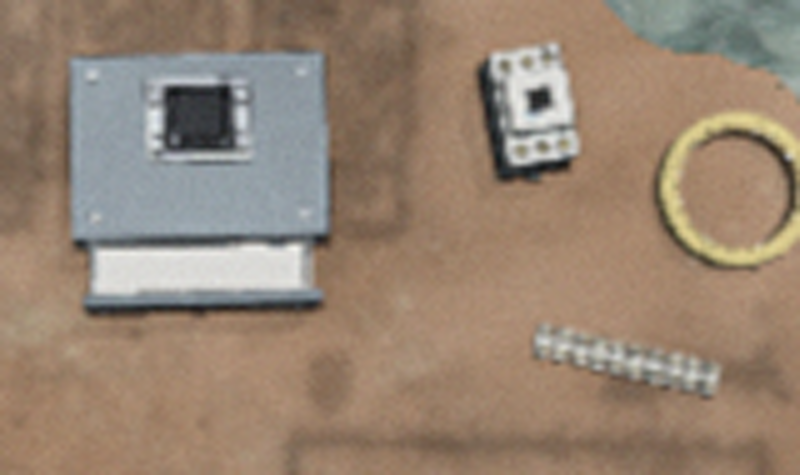

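The rectangles match the given sizes: housing 117x162, strip 119x22. The tester is yawed about +1.5° and the strip's long axis is at 77.3°. I'll turn the tool to 91.5°, shut the fingers and go above the key.

```bash
python3 -m handwheel '{"fingers":[0,0,0,0,0,0,0,0,0,0],"translation":[[0,0,0],[0,0,0],[0,0,0],[0,0,0],[0,0,0],[0,0,0],[0,0,0],[0,0,0],[0,0,0],[0,0,0]],"roll":[-7.1,-7.1,-7.1,-7.1,-7.1,-7.1,-7.1,-7.1,-7.1,-7]}'
python3 -m handwheel '{"fingers":[0,0,0,0,0,0,0,0,0],"translation":[[32.2,24.8,0],[32.2,24.8,0],[32.2,24.8,0],[32.2,24.8,0],[32.2,24.8,0],[32.2,24.8,0],[32.2,24.8,0],[32.2,24.8,0],[32.2,24.8,0]],"roll":[0,0,0,0,0,0,0,0,0]}'
python3 -m handwheel '{"fingers":[0,0,0,0,0,0,0,0,0,0],"translation":[[32.2,24.8,0],[32.2,24.8,0],[32.2,24.8,0],[32.2,24.8,0],[32.2,24.8,0],[32.2,24.8,0],[32.2,24.8,0],[32.2,24.8,0],[32.2,24.8,0],[0,0,0]],"roll":[0,0,0,0,0,0,0,0,0,0]}'
python3 - <<'E'
from station import sensors,capture;import cv2,pickle,numpy as np
o=sensors.get_obs();print(o['t'],o['tcp_pos'],o['ee_rot'],o['ft_force'],o['finger_gap'],2*np.degrees(np.arctan2(o['ee_rot'][1],o['ee_rot'][0])))
c=capture('wrist');pickle.dump(c,open('w1.pkl','wb'));cv2.imwrite('pics/w1.png',c['frame'])
E
```

```text
t: 0.98
tcp_pos: [0.2376, -0.6315, 0.2417]
ee_rot: [-2.184, -2.257, -0.001]
ft_force: [0.5, 0.2, 0.2]
finger_gap: -0.001
grip_force: 0.0
t: 1.73
tcp_pos: [0.4538, -0.3342, 0.2421]
ee_rot: [-2.192, -2.25, -0.0]
ft_force: [1.4, -0.2, -0.8]
finger_gap: -0.004
grip_force: 0.0
t: 2.57
tcp_pos: [0.671, -0.0344, 0.2415]
ee_rot: [-2.184, -2.256, -0.004]
ft_force: [-0.4, -0.9, -0.4]
finger_gap: -0.0
grip_force: 0.0
2.5667 [ 0.67099697 -0.03444684  0.24149415] [-2.18432149 -2.25611255 -0.00411361] [-0.35071249 -0.85192522 -0.35765141] -0.00016732089740827222 -268.1474934988437
```

View pics/w1.png

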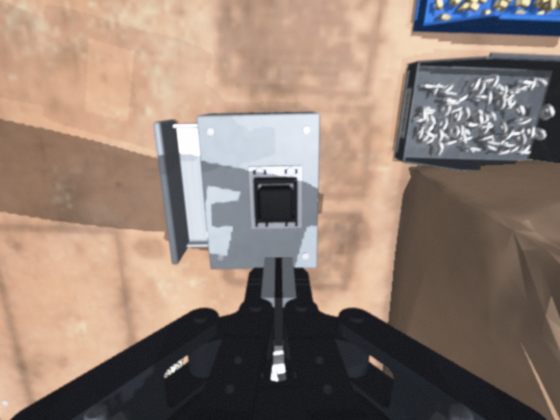

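The wrist view shows the key at about (275,202). The housing top spans columns 200–318 and rows 113–268, and the tray front is at column 170.

```bash
python3 - <<'E'
import pickle;from h import *
c=pickle.load(open('w1.pkl','rb'));f=c['frame'];g=cv2.cvtColor(f,cv2.COLOR_BGR2GRAY);h=cv2.cvtColor(f,cv2.COLOR_BGR2HSV)
print('key',rects(c,(g<55).astype(np.uint8),(248,168,303,226),.088,100)[:2])
for q in [(203,116),(318,113),(316,267),(210,268)]: print(ray(c,*q,.062))
E
```

```text
key [(1684.5, array([275., 200.]), array([669.1, -40.2]), array([37.1, 42.1]), 1.8, [[650.0, -20.0], [651.0, -62.0], [688.0, -61.0], [687.0, -19.0]])]
[0.60038635 0.03110913 0.062     ]
[0.70608585 0.03716788 0.062     ]
[ 0.71516831 -0.12110763  0.062     ]
[ 0.60156979 -0.12585407  0.062     ]
```

```bash
python3 -m handwheel '{"fingers":[0,0,0,0,0,0,0,0],"translation":[[-6,-2,0],[0,0,30],[0,0,30],[0,0,30],[0,0,30],[0,0,12],[0,0,0],[0,0,0]],"roll":[0.3,0,0,0,0,0,0,0]}'
python3 -m handwheel '{"fingers":[0,0,0,0,0,0,0],"translation":[[0,0,3],[0,0,3],[0,0,3],[0,0,2],[0,0,2],[0,0,0],[0,0,0]],"roll":[0,0,0,0,0,0,0]}'
```

```text
t: 3.28
tcp_pos: [0.6664, -0.0479, 0.1105]
ee_rot: [-2.199, -2.243, 0.001]
ft_force: [0.7, -0.1, -0.3]
finger_gap: 0.003
grip_force: 0.0
t: 3.87
tcp_pos: [0.6672, -0.0466, 0.0978]
ee_rot: [2.197, 2.244, 0.001]
ft_force: [0.2, -0.6, 1.2]
finger_gap: 0.002
grip_force: 0.6
```

```bash
python3 -m handwheel '{"fingers":[0,0,0,0,0,0,0],"translation":[[0,0,1.5],[0,0,1.5],[0,0,1.5],[0,0,1],[0,0,1],[0,0,0],[0,0,0]],"roll":[0,0,0,0,0,0,0]}'
```

```text
t: 4.45
tcp_pos: [0.6671, -0.0466, 0.0911]
ee_rot: [2.197, 2.244, 0.001]
ft_force: [0.3, 0.2, 3.4]
finger_gap: 0.001
grip_force: 1.6
```

```bash
python3 - <<'E'
from station import capture;from h import *;import pickle
c=capture('top');pickle.dump(c,open('t1.pkl','wb'));f=c['frame'];h=cv2.cvtColor(f,cv2.COLOR_BGR2HSV);g=f.max(2)
cv2.imwrite('pics/t1.png',cv2.resize(f[165:265,255:415],None,fx=5,fy=5,interpolation=cv2.INTER_CUBIC))
E
```

```text
(no output)
```

View pics/t1.png

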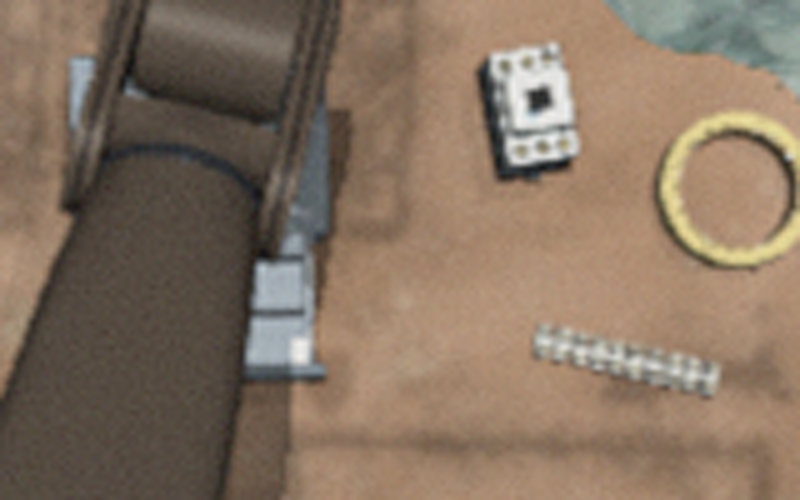

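The tray is popping out: its front plate is at crop row 370, up from 300. That may be mid-motion, so I'll lift off and measure again.

```bash
python3 -m handwheel '{"fingers":[0,0,0,0,0,0],"translation":[[0,0,0],[0,0,0],[0,0,-20],[0,0,-40],[0,0,-40],[0,0,-40]],"roll":[0,0,0,0,0,0]}'
python3 -m handwheel '{"fingers":[1,1,1,1,1,1,1,1,1],"translation":[[-40,-10,0],[-40,-20,0],[-40,-20,0],[-40,-20,0],[-40,-20,0],[-35,-20,0],[-30,-15,0],[0,0,0],[0,0,0]],"roll":[7,7,0,0,0,0,0,0,0]}'
python3 - <<'E'
from station import capture,sensors;from h import *;import pickle
c=capture('top');w=capture('wrist');pickle.dump((c,w),open('t2.pkl','wb'))
f=c['frame'];cv2.imwrite('pics/t2.png',np.hstack([cv2.resize(f[180:260,260:330],(525,600),interpolation=cv2.INTER_CUBIC)]))
o=sensors.get_obs();print(o['tcp_pos'],2*np.degrees(np.arctan2(o['ee_rot'][1],o['ee_rot'][0])),o['finger_gap'])
f=w['frame'];h=cv2.cvtColor(f,cv2.COLOR_BGR2HSV)
cv2.imwrite('pics/w2.png',f)
m=((h[...,1]<70)&(f.max(2)>130)).astype(np.uint8);m=cv2.morphologyEx(m,cv2.MORPH_CLOSE,np.ones((9,9)))
p=proj(w,[.534,-.319,.014]);print(p)
f=c['frame'];h=cv2.cvtColor(f,cv2.COLOR_BGR2HSV);g=f.max(2)
for r in rects(w,m,(0,0,560,420),.014,400): print(r[:5])
E
```

```text
t: 5.0
tcp_pos: [0.6652, -0.0464, 0.23]
ee_rot: [-2.195, -2.242, 0.005]
ft_force: [0.0, -0.4, -0.7]
finger_gap: -0.003
grip_force: 0.0
t: 5.75
tcp_pos: [0.5057, -0.2752, 0.2296]
ee_rot: [-2.456, -1.954, 0.001]
ft_force: [-0.2, 0.1, 0.3]
finger_gap: 0.998
grip_force: 0.0
[ 0.50724684 -0.27369356  0.22991779] -282.7917012297212 1.0017740962751667
(np.float64(310.3598980147595), np.float64(211.3919867129923))
(4401.5, array([467., 126.]), array([ 706.1, -262.7]), array([93.4, 63.6]), 11.0)
(2140.5, array([438., 262.]), array([ 669.2, -420.9]), array([ 95.2, 165.3]), 42.8)
(1844.5, array([309., 210.]), array([ 531.8, -320.1]), array([121.9,  22.8]), 78.8)
(1510.5, array([260.,   8.]), array([ 529.9, -116.4]), array([21.4, 95.8]), 77.1)
(469.0, array([ 89., 252.]), array([ 276.7, -313.1]), array([192.7,  23.9]), 90.0)
```

View pics/t2.png

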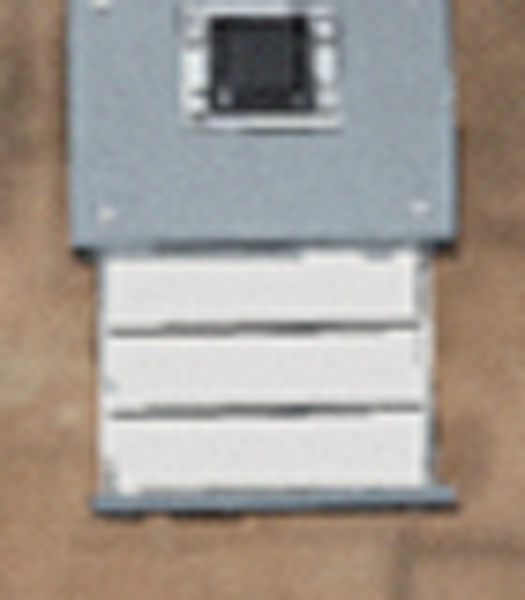

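View pics/w2.png

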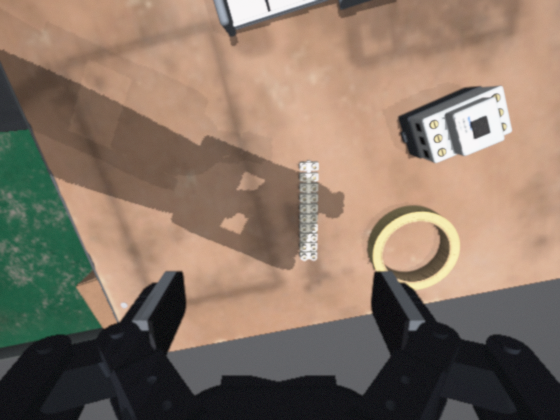

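The tray is fully out, with the ribs at crop rows 328 and 412. The wrist view shows the strip at (309,210), clear of everything. Two views agree on the strip at (533,-320) mm, with its axis at about 78°.

```bash
python3 -m handwheel '{"fingers":[0.55,0.55,0.55,0.55,0.55,0.55,0.55,0.55,0.55],"translation":[[-20,18,30],[-20,17,30],[0,0,30],[0,0,30],[0,0,30],[0,0,20],[0,0,0],[0,0,0],[0,0,0]],"roll":[-1,0,0,0,0,0,0,0,0]}'
python3 - <<'E'
from h import *;import pickle
from station import capture,sensors
c,_=pickle.load(open('t2.pkl','rb'))
for v,z in((223.7,.016),(234.9,.016),(248.5,.06)):print(ray(c,295.3-.3,v-.5,z))
w=capture('wrist');f=w['frame'];h=cv2.cvtColor(f,cv2.COLOR_BGR2HSV)
m=((h[...,1]<70)&(f.max(2)>130)).astype(np.uint8);m=cv2.morphologyEx(m,cv2.MORPH_CLOSE,np.ones((15,15)))
for r in rects(w,m,(0,0,560,420),.014,400): print(r[:5])
o=sensors.get_obs();print(o['tcp_pos'],2*np.degrees(np.arctan2(o['ee_rot'][1],o['ee_rot'][0])))
E
```

```text
t: 6.6
tcp_pos: [0.5347, -0.3207, 0.0622]
ee_rot: [2.435, 1.982, 0.001]
ft_force: [-0.4, -1.0, -0.1]
finger_gap: 0.549
grip_force: 0.0
[ 0.56775734 -0.04744351  0.016     ]
[ 0.53204436 -0.04821993  0.016     ]
[ 0.48679926 -0.04795267  0.06      ]
(7651.0, array([291., 200.]), array([ 536.7, -311.1]), array([141.8,  48.2]), 64.5)
(6190.5, array([493., 303.]), array([ 669.9, -402.5]), array([ 76.2, 140.4]), 47.5)
(2691.5, array([546.,  93.]), array([ 686.5, -266.5]), array([18.5, 61.3]), 3.7)
(1667.0, array([245.,  49.]), array([ 541.4, -214.5]), array([19. , 63.9]), 25.4)
[ 0.53493941 -0.32120183  0.06306672] 78.28512105962832
```

```bash
python3 -m handwheel '{"fingers":[0.55,0.55,0.55,0.55,0.55,0,0,0,0,0,0,0],"translation":[[0,-1.5,20],[0,0,20],[0,0,7],[0,0,0],[0,0,0],[0,0,0],[0,0,0],[0,0,0],[0,0,0],[0,0,0],[0,0,0],[0,0,0]],"roll":[0,0,0,0,0,0,0,0,0,0,0,0]}'
python3 -m handwheel '{"fingers":[0,0,0,0,0,0,0],"translation":[[0,0,-5],[0,0,-40],[0,0,-40],[0,0,-40],[0,0,-40],[0,0,0],[0,0,0]],"roll":[0,0,0,0,0,0,0]}'
```

```text
t: 7.65
tcp_pos: [0.5329, -0.3214, 0.0159]
ee_rot: [2.435, 1.98, 0.001]
ft_force: [0.0, 0.7, 6.3]
finger_gap: 0.217
grip_force: 58.6
t: 8.23
tcp_pos: [0.5332, -0.3217, 0.1829]
ee_rot: [2.432, 1.977, 0.002]
ft_force: [0.6, 0.5, -1.1]
finger_gap: 0.215
grip_force: 58.9
```

```bash
python3 -m handwheel '{"fingers":[0,0,0,0,0,0,0,0,0,0],"translation":[[0,0,0],[0,0,0],[32,4,0],[32,4,0],[32,4,0],[32,4,0],[32,4,0],[30,4,0],[0,0,0],[0,0,0]],"roll":[-6.8,-6.7,0,0,0,0,0,0,0,0]}'
python3 - <<'E'
from h import *;import pickle
from station import capture,sensors
w=capture('wrist');pickle.dump(w,open('w3.pkl','wb'));cv2.imwrite('pics/w3.png',w['frame'])
o=sensors.get_obs();print(o['tcp_pos'],2*np.degrees(np.arctan2(o['ee_rot'][1],o['ee_rot'][0])),o['finger_gap'])
E
```

```text
t: 9.07
tcp_pos: [0.5488, -0.128, 0.1763]
ee_rot: [-2.182, -2.255, 0.003]
ft_force: [0.1, -0.6, -0.3]
finger_gap: 0.212
grip_force: 58.9
[ 0.54903507 -0.12918511  0.17675505] -268.20913389001635 0.21477020274175798
```

View pics/w3.png

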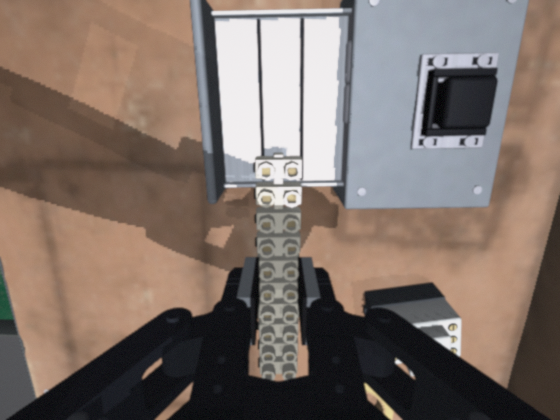

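The wrist view shows the tray open, with ribs along (258,20)-(262,152) and (302,20)-(302,150) and end walls at rows 13 and 185. The strip is held square, from row 157 to about 378, at columns 256–302.

```bash
python3 - <<'E'
from h import *;import pickle
w=pickle.load(open('w3.pkl','rb'))
for q in[(258,20),(262,150),(302,20),(302,150)]:print('rib',ray(w,*q,.016)*1e3)
for q in[(215,12),(350,12),(225,185),(342,185)]:print('wall',ray(w,*q,.024)*1e3)
for z in(.150,.16,.165,.17,.175,.18,.185,.19):
  a,b,c,d=[ray(w,*q,z)*1e3 for q in[(256,158),(302,158),(260,378),(297,378)]]
  print(z,'w',b[0]-a[0],'far',(a+b)[:2]/2,'near',(c+d)[:2]/2,'len',np.linalg.norm((a+b-c-d)[:2]/2))
E
```

```text
rib [528.00598774  13.15774769  16.        ]
rib [532.94411706 -89.24811449  16.        ]
rib [562.88742719  14.28056778  16.        ]
rib [568.62652608 -88.05968816  16.        ]
wall [495.49877388  15.85849794  24.        ]
wall [598.87236737  19.17978838  24.        ]
wall [ 500.61754117 -120.47472228   24.        ]
wall [ 605.66577522 -116.93925778   24.        ]
0.15 w 22.351043653327906 far [547.66739643 -73.51531842] near [ 551.95225652 -209.72090227] len 136.272965396138
0.16 w 20.932758760524507 far [547.61652905 -71.84540334] near [ 551.62949346 -199.40806541] len 127.62576792667628
0.165 w 20.223616314122637 far [547.59109536 -71.0104458 ] near [ 551.46811193 -194.25164698] len 123.3021691919454
0.17 w 19.51447386772088 far [547.56566167 -70.17548826] near [ 551.30673039 -189.09522856] len 118.97857045721453
0.175 w 18.805331421319124 far [547.54022798 -69.34053071] near [ 551.14534886 -183.93881013] len 114.6549717224837
0.18 w 18.096188974917254 far [547.5147943  -68.50557317] near [ 550.98396733 -178.7823917 ] len 110.33137298775281
0.185 w 17.387046528515498 far [547.48936061 -67.67061563] near [ 550.8225858  -173.62597327] len 106.00777425302195
0.19 w 16.67790408211374 far [547.46392692 -66.83565809] near [ 550.66120427 -168.46955484] len 101.68417551829107
```

```bash
python3 -m handwheel '{"fingers":[0,0,0,0,0,0,0,0,0,0,0,0],"translation":[[27,0.8,0],[27,0.8,0],[27,0.7,0],[0,0,0],[0,0,0],[0,0,35],[0,0,35],[0,0,30],[0,0,20],[0,0,10],[0,0,0],[0,0,0]],"roll":[-0.2,0,0,0,0,0,0,0,0,0,0,0]}'
```

```text
t: 10.12
tcp_pos: [0.5501, -0.0501, 0.0489]
ee_rot: [2.186, 2.257, -0.0]
ft_force: [0.4, -0.4, -0.5]
finger_gap: 0.211
grip_force: 58.9
```

```bash
python3 -m handwheel '{"fingers":[0,0,0,0,0,0,0,0],"translation":[[0,0,5],[0,0,5],[0,0,3],[0,0,2],[0,0,2],[0,0,1],[0,0,0],[0,0,0]],"roll":[0,0,0,0,0,0,0,0]}'
python3 - <<'E'
from h import *;import pickle
from station import capture,sensors
w=capture('wrist');pickle.dump(w,open('w4.pkl','wb'));cv2.imwrite('pics/w4.png',w['frame'])
E
```

```text
t: 10.78
tcp_pos: [0.5498, -0.0488, 0.0309]
ee_rot: [2.184, 2.258, 0.0]
ft_force: [0.3, 0.1, -1.2]
finger_gap: 0.216
grip_force: 58.9
```

View pics/w4.png

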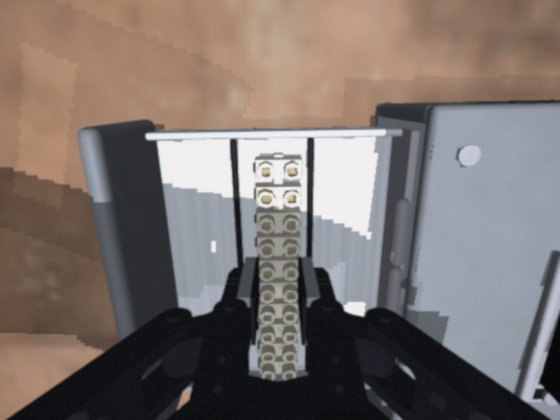

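The strip sits between the ribs (columns 237 and 310, strip 255–302), about 2 mm towards the housing, and clear of the end wall at row 134. I'll shift it 2 mm, lower it and release.

```bash
python3 -m handwheel '{"fingers":[0,0,0,0,0,0],"translation":[[0,-2,0],[0,0,1],[0,0,1],[0,0,1],[0,0,0],[0,0,0]],"roll":[0,0,0,0,0,0]}'
python3 -m handwheel '{"fingers":[0.32,0.32,0.32,0.32,0.45,0.45,0.45],"translation":[[0,0,0],[0,0,0],[0,0,0],[0,0,0],[0,0,0],[0,0,0],[0,0,0]],"roll":[0,0,0,0,0,0,0]}'
python3 -m handwheel '{"fingers":[0.45,0.45,0.45,0.45,0.45,0.45,0.3,0,0],"translation":[[0,0,-10],[0,0,-25],[0,0,-35],[0,0,-35],[0,0,-35],[0,0,-20],[-30,0,0],[-20,0,0],[0,0,0]],"roll":[0,0,0,0,0,0,0,0,0]}'
python3 - <<'E'
from h import *;import pickle
from station import capture,sensors
w=capture('wrist');pickle.dump(w,open('w5.pkl','wb'));cv2.imwrite('pics/w5.png',w['frame'])
E
```

```text
t: 11.33
tcp_pos: [0.5478, -0.049, 0.0279]
ee_rot: [-2.184, -2.258, -0.0]
ft_force: [-0.5, -0.3, -0.2]
finger_gap: 0.215
grip_force: 59.0
t: 11.92
tcp_pos: [0.5478, -0.0489, 0.0278]
ee_rot: [2.184, 2.258, 0.0]
ft_force: [-0.5, -0.0, -0.6]
finger_gap: 0.447
grip_force: 0.0
t: 12.67
tcp_pos: [0.5501, -0.1017, 0.1898]
ee_rot: [2.184, 2.253, 0.0]
ft_force: [-0.3, -0.1, 0.1]
finger_gap: 0.029
grip_force: 0.0
```

View pics/w5.png

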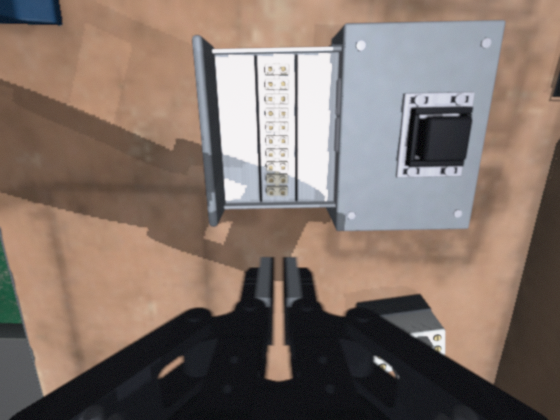

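The strip lies flat in the nest: columns 264–290 between ribs at 258 and 297, rows 63–196 between walls at 50 and 205. Next I'll go round in front of the tray front.

```bash
python3 -m handwheel '{"fingers":[0,0,0,0,0,0,0,0,0,0,0,0],"translation":[[14,-28,0],[14,-28,0],[14,-28,0],[13,-28,0],[0,0,0],[0,0,0],[0,0,35],[0,0,35],[0,0,35],[0,0,30],[0,0,12],[0,0,0]],"roll":[0,0,0,0,0,0,0,0,0,0,0,0]}'
```

```text
t: 13.72
tcp_pos: [0.4338, -0.0469, 0.0375]
ee_rot: [-2.179, -2.253, 0.005]
ft_force: [-1.1, 0.6, 0.0]
finger_gap: -0.002
grip_force: 0.0
```

```bash
python3 -m handwheel '{"fingers":[0,0,0,0,0,0,0,0],"translation":[[0,8,0],[0,8,0],[0,8,0],[0,5,0],[0,5,0],[0,5,0],[0,0,0],[0,0,0]],"roll":[0,0,0,0,0,0,0,0]}'
```

```text
t: 14.38
tcp_pos: [0.4748, -0.0464, 0.0409]
ee_rot: [2.184, 2.258, 0.0]
ft_force: [-0.2, -0.0, -0.6]
finger_gap: -0.002
grip_force: 0.3
```

```bash
python3 -m handwheel '{"fingers":[0,0,0,0,0,0,0,0,0,0,0,0],"translation":[[0,2,0],[0,4,0],[0,4,0],[0,4,0],[0,4,0],[0,4,0],[0,4,0],[0,4,0],[0,4,0],[0,4,0],[0,4,0],[0,3,0]],"roll":[0,0,0,0,0,0,0,0,0,0,0,0]}'
python3 -m handwheel '{"fingers":[0,0,0,0,0,0,0,0],"translation":[[0,2,0],[0,2,0],[0,2,0],[0,1.5,0],[0,1.5,0],[0,1.5,0],[0,1.5,0],[0,0,0]],"roll":[0,0,0,0,0,0,0,0]}'
```

```text
t: 15.38
tcp_pos: [0.5197, -0.0447, 0.0405]
ee_rot: [-2.183, -2.258, 0.001]
ft_force: [-3.7, 2.7, -0.6]
finger_gap: -0.002
grip_force: 1.9
t: 16.05
tcp_pos: [0.531, -0.0444, 0.0406]
ee_rot: [-2.183, -2.257, 0.002]
ft_force: [-5.1, 2.1, 0.6]
finger_gap: 0.003
grip_force: 2.6
```

```bash
python3 -m handwheel '{"fingers":[0,0,0,0,0,0,0,0],"translation":[[0,1,0],[0,1,0],[0,1,0],[0,1,0],[0,1,0],[0,1,0],[0,1,0],[0,1,0]],"roll":[0,0,0,0,0,0,0,0]}'
python3 -m handwheel '{"fingers":[0,0,0,0,0],"translation":[[0,1,0],[0,1,0],[0,1,0],[0,1,0],[0,1,0]],"roll":[0,0,0,0,0]}'
python3 -m handwheel '{"fingers":[0,0,0,0],"translation":[[0,1,0],[0,1,0],[0,1,0],[0,1,0]],"roll":[0,0,0,0]}'
```

```text
t: 16.72
tcp_pos: [0.5391, -0.044, 0.0407]
ee_rot: [-2.183, -2.257, 0.001]
ft_force: [-3.0, 2.5, -0.6]
finger_gap: 0.0
grip_force: 2.1
t: 17.13
tcp_pos: [0.5446, -0.044, 0.0408]
ee_rot: [-2.184, -2.258, 0.0]
ft_force: [-4.9, 1.9, -0.6]
finger_gap: 0.0
grip_force: 2.1
t: 17.47
tcp_pos: [0.5486, -0.0438, 0.0408]
ee_rot: [-2.184, -2.258, 0.0]
ft_force: [-4.7, 1.8, -0.2]
finger_gap: 0.002
grip_force: 2.2
```

```bash
python3 -m handwheel '{"fingers":[0,0,0,0],"translation":[[0,1,0],[0,1,0],[0,1,0],[0,1,0]],"roll":[0,0,0,0]}'
python3 -m handwheel '{"fingers":[0,0],"translation":[[0,1,0],[0,0.5,0]],"roll":[0,0]}'
```

```text
t: 17.8
tcp_pos: [0.5522, -0.0437, 0.0408]
ee_rot: [-2.183, -2.257, 0.001]
ft_force: [-6.2, 2.9, 1.6]
finger_gap: -0.004
grip_force: 3.1
t: 17.97
tcp_pos: [0.5535, -0.0436, 0.0408]
ee_rot: [-2.182, -2.257, 0.002]
ft_force: [-6.4, 2.8, 1.7]
finger_gap: -0.005
grip_force: 3.4
```

```bash
python3 -m handwheel '{"fingers":[0,0],"translation":[[0,1,0],[0,0.5,0]],"roll":[0,0]}'
python3 -m handwheel '{"fingers":[0],"translation":[[0,0.7,0]],"roll":[0]}'
```

```text
t: 18.13
tcp_pos: [0.5548, -0.0435, 0.0408]
ee_rot: [-2.182, -2.257, 0.002]
ft_force: [-6.7, 1.8, 3.1]
finger_gap: 0.003
grip_force: 3.6
t: 18.22
tcp_pos: [0.5554, -0.0435, 0.0408]
ee_rot: [-2.182, -2.257, 0.003]
ft_force: [-8.3, 2.0, 2.6]
finger_gap: -0.002
grip_force: 3.8
```

```bash
python3 -m handwheel '{"fingers":[0],"translation":[[0,0.7,0]],"roll":[0]}'
python3 -m handwheel '{"fingers":[0],"translation":[[0,0.7,0]],"roll":[0]}'
```

```text
t: 18.3
tcp_pos: [0.556, -0.0434, 0.0408]
ee_rot: [-2.182, -2.257, 0.003]
ft_force: [-8.1, 1.7, 1.3]
finger_gap: 0.0
grip_force: 3.9
t: 18.38
tcp_pos: [0.5566, -0.0434, 0.0408]
ee_rot: [-2.182, -2.257, 0.003]
ft_force: [-8.2, 2.7, 2.4]
finger_gap: 0.002
grip_force: 4.1
```

```bash
python3 -m handwheel '{"fingers":[0],"translation":[[0,0.7,0]],"roll":[0]}'
python3 -m handwheel '{"fingers":[0],"translation":[[0,0.7,0]],"roll":[0]}'
```

```text
t: 18.47
tcp_pos: [0.5572, -0.0434, 0.0408]
ee_rot: [-2.181, -2.257, 0.003]
ft_force: [-8.5, 2.3, 2.0]
finger_gap: -0.002
grip_force: 4.2
t: 18.55
tcp_pos: [0.5578, -0.0433, 0.0408]
ee_rot: [-2.181, -2.256, 0.004]
ft_force: [-10.0, 2.3, 3.5]
finger_gap: -0.003
grip_force: 4.3
```

```bash
python3 -m handwheel '{"fingers":[0],"translation":[[0,0.7,0]],"roll":[0]}'
python3 -m handwheel '{"fingers":[0],"translation":[[0,0.7,0]],"roll":[0]}'
```

```text
t: 18.63
tcp_pos: [0.5585, -0.0433, 0.0407]
ee_rot: [-2.181, -2.256, 0.004]
ft_force: [-8.7, 2.4, 4.0]
finger_gap: -0.0
grip_force: 4.5
t: 18.72
tcp_pos: [0.5592, -0.0433, 0.0408]
ee_rot: [-2.181, -2.256, 0.004]
ft_force: [-7.8, 2.0, 3.4]
finger_gap: 0.002
grip_force: 4.0
```

```bash
python3 -m handwheel '{"fingers":[0],"translation":[[0,0.7,0]],"roll":[0]}'
python3 -m handwheel '{"fingers":[0],"translation":[[0,0.7,0]],"roll":[0]}'
```

```text
t: 18.8
tcp_pos: [0.5602, -0.0433, 0.0408]
ee_rot: [-2.182, -2.257, 0.003]
ft_force: [-6.7, 2.4, 1.8]
finger_gap: 0.003
grip_force: 3.5
t: 18.88
tcp_pos: [0.5612, -0.0432, 0.0408]
ee_rot: [-2.182, -2.257, 0.002]
ft_force: [-6.2, 2.7, 0.6]
finger_gap: 0.002
grip_force: 3.0
```

```bash
python3 -m handwheel '{"fingers":[0],"translation":[[0,0.6,0]],"roll":[0]}'
python3 -m handwheel '{"fingers":[0],"translation":[[0,0.6,0]],"roll":[0]}'
```

```text
t: 18.97
tcp_pos: [0.562, -0.0432, 0.0408]
ee_rot: [-2.183, -2.257, 0.001]
ft_force: [-5.6, 2.6, 0.1]
finger_gap: -0.001
grip_force: 2.7
t: 19.05
tcp_pos: [0.5628, -0.0431, 0.0408]
ee_rot: [-2.183, -2.257, 0.001]
ft_force: [-5.4, 3.3, -0.1]
finger_gap: 0.002
grip_force: 2.4
```

```bash
python3 -m handwheel '{"fingers":[0],"translation":[[0,0.6,0]],"roll":[0]}'
python3 -m handwheel '{"fingers":[0],"translation":[[0,0.5,0]],"roll":[0]}'
```

```text
t: 19.13
tcp_pos: [0.5636, -0.0431, 0.0408]
ee_rot: [-2.184, -2.258, -0.0]
ft_force: [-4.3, 2.3, 0.2]
finger_gap: 0.003
grip_force: 2.0
t: 19.22
tcp_pos: [0.5644, -0.0433, 0.0409]
ee_rot: [2.184, 2.258, 0.0]
ft_force: [-3.3, 2.8, -0.8]
finger_gap: 0.003
grip_force: 1.7
```

```bash
python3 -m handwheel '{"fingers":[0],"translation":[[0,0.6,0]],"roll":[0]}'
python3 -m handwheel '{"fingers":[0],"translation":[[0,0.6,0]],"roll":[0]}'
```

```text
t: 19.3
tcp_pos: [0.5648, -0.0433, 0.0409]
ee_rot: [-2.184, -2.258, 0.0]
ft_force: [-5.6, 2.8, 0.7]
finger_gap: -0.006
grip_force: 2.4
t: 19.38
tcp_pos: [0.5654, -0.0433, 0.0409]
ee_rot: [-2.184, -2.258, 0.0]
ft_force: [-3.7, 1.9, 0.2]
finger_gap: -0.002
grip_force: 2.4
```

```bash
python3 -m handwheel '{"fingers":[0],"translation":[[0,0.6,0]],"roll":[0]}'
python3 -m handwheel '{"fingers":[0],"translation":[[0,0.5,0]],"roll":[0]}'
```

```text
t: 19.47
tcp_pos: [0.5659, -0.0433, 0.0409]
ee_rot: [-2.184, -2.258, 0.001]
ft_force: [-5.7, 2.5, 0.2]
finger_gap: 0.002
grip_force: 2.7
t: 19.55
tcp_pos: [0.5661, -0.0433, 0.0409]
ee_rot: [-2.183, -2.258, 0.001]
ft_force: [-7.0, 3.1, 0.8]
finger_gap: -0.005
grip_force: 3.2
```

```bash
python3 -m handwheel '{"fingers":[0],"translation":[[0,0.6,0]],"roll":[0]}'
python3 -m handwheel '{"fingers":[0],"translation":[[0,0.5,0]],"roll":[0]}'
```

```text
t: 19.63
tcp_pos: [0.5664, -0.0432, 0.0409]
ee_rot: [-2.182, -2.257, 0.002]
ft_force: [-8.1, 3.2, 2.7]
finger_gap: 0.001
grip_force: 3.9
t: 19.72
tcp_pos: [0.5665, -0.0432, 0.0408]
ee_rot: [-2.182, -2.257, 0.004]
ft_force: [-9.9, 1.3, 3.4]
finger_gap: -0.001
grip_force: 4.4
```

```bash
python3 -m handwheel '{"fingers":[0],"translation":[[0,0.5,0]],"roll":[0]}'
python3 -m handwheel '{"fingers":[0],"translation":[[0,0.5,0]],"roll":[0]}'
```

```text
t: 19.8
tcp_pos: [0.5667, -0.0432, 0.0408]
ee_rot: [-2.181, -2.256, 0.005]
ft_force: [-9.2, 2.4, 4.8]
finger_gap: 0.001
grip_force: 5.0
t: 19.88
tcp_pos: [0.5669, -0.0432, 0.0408]
ee_rot: [-2.18, -2.256, 0.006]
ft_force: [-11.8, 1.7, 5.3]
finger_gap: 0.005
grip_force: 5.6
```

The force dropped to about 3 N at the click and then climbed steeply, at about 8–10 N per mm, to 12 N. That is the buffer. I'll give one small nudge more, then back off and look.

```bash
python3 -m handwheel '{"fingers":[0],"translation":[[0,0.5,0]],"roll":[0]}'
python3 -m handwheel '{"fingers":[0,0,0,0,0,0,0,0,0,0,0,0],"translation":[[0,-3,0],[0,-5,0],[0,-15,0],[0,-20,0],[0,-20,0],[0,-20,0],[0,0,-20],[0,0,-40],[-40,0,-40],[-40,0,-40],[-40,0,0],[-30,0,0]],"roll":[0,0,0,0,0,0,0,0,0,0,0,0]}'
python3 -m handwheel '{"fingers":[0,0,0,0,0],"translation":[[-40,0,0],[-40,0,0],[-20,0,0],[0,0,0],[0,0,0]],"roll":[0,0,0,0,0]}'
python3 - <<'E'
from h import *
from station import capture
f=capture('top')['frame'];g=capture('scene')['frame']
a=cv2.resize(f[165:265,255:355],(400,400),interpolation=cv2.INTER_CUBIC);b=cv2.resize(g[170:260,230:330],(400,400),interpolation=cv2.INTER_CUBIC)
cv2.imwrite('pics/fin.png',np.hstack([a,b]))
E
```

```text
t: 19.97
tcp_pos: [0.5671, -0.0432, 0.0408]
ee_rot: [-2.18, -2.256, 0.007]
ft_force: [-12.5, 1.3, 6.7]
finger_gap: 0.0
grip_force: 6.1
t: 20.97
tcp_pos: [0.494, -0.1794, 0.1652]
ee_rot: [2.174, 2.247, 0.004]
ft_force: [0.5, 0.7, -0.4]
finger_gap: -0.001
grip_force: 0.0
t: 21.38
tcp_pos: [0.4947, -0.2772, 0.1611]
ee_rot: [2.184, 2.252, 0.001]
ft_force: [0.0, 0.4, 0.2]
finger_gap: -0.001
grip_force: 0.0
```

View pics/fin.png

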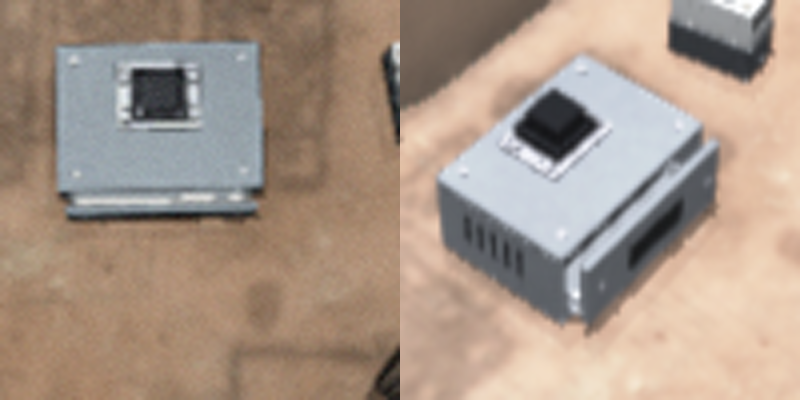

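The tray stays home with a gap of only a few mm (plate at crop row 210), and the key is up. Handing in.

```bash
python3 -c "
from station import ctrl;print(ctrl.close_job())"
```

```text
the job is handed in; nothing more can be done
None
```

I popped the tray out, laid the strip flat in its nest, and pushed the tray past the second click onto its buffer at about 12.5 N. It stayed home with the key up in the last pictures, so I handed the job in at about 21 s; no verdict came back, and the strip can't be seen with the tray shut.

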